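Size a boot-tree plug in the ring gauge

TASK

Check the size of the wooden boot-tree plug with the red handle: lift it straight out of the rack, lower it nose first down through the rings of the brass ring gauge until the smallest, lowest ring stops it, and let go, leaving it sitting there upright. Lower it, do not drop it, and leave the green-handled and yellow-handled plugs standing in the rack.

Things in the scene. Friction and masses are not known exactly. Their poses are not given: they have to be found in the camera images.
- red_plug_mid (a point): Red-handled wooden plug, upright in one of three rack holes, 0.11 kg, 150 mm tall. Heights over the nose tip: nose, diameter 28 mm, to 34 mm; cone to 60; body, diameter 54 mm, to 90; red handle, diameter 28 mm, 98 to 150. Point: on the axis, 75 mm above the nose tip, z up the axis. The nose starts 34 mm deep in its hole (35 mm wide). The neighbours' handle tops stand 166 mm above the table: carry it over them.
- small_ring (a point): Gauge, fixed: three coaxial level brass rings, outer diameter 110 mm, 8 mm thick, on three posts (tops 126 mm above the table). Bores, top faces above the table: 84 mm, 120 mm; 66, 95; 46, 70. Point: centre of the smallest ring, level with its top face; z up. The red plug's cone comes to rest in this ring with its listed point about 23 mm above this one, nose 6 mm above the gauge's foot.
- green_plug_mid (a point): Bystander in the fixed dark wooden rack (250 x 75 mm, 50 mm high; three holes in a row, 85 mm apart): plug like the red one, same heights, but its handle is green and its body 72 mm in diameter. Point: on its axis, 75 mm above its nose tip; z up.
- yellow_plug_mid (a point): Bystander in the fixed dark wooden rack (250 x 75 mm, 50 mm high; three holes in a row, 85 mm apart): plug like the red one, same heights, but its handle is yellow and its body 40 mm in diameter. Point: on its axis, 75 mm above its nose tip; z up.
Things that resemble listed ones, but are neither listed nor needed, are in the scene too. What is shaped like the part that bears red_plug_mid but blue, pink or purple is not meant.

How it is judged (in metres and radians):
On the way:
1. still held by the gripper, the red plug's nose has passed down through the large and the middle ring (z of red_plug_mid in the frame of small_ring below 0.09 m and horizontal distance between red_plug_mid and small_ring below 0.02 m and contact force between red_plug and the fingers above 0.5 N), for 0.05 s.
At the end, for the whole second after the job is handed in: The red plug sits in the small ring: its mid point within 10 mm of its seated height (23 mm above the small ring's top face) and within 10 mm of the gauge's axis, upright within 10 degrees, at rest; the green and yellow plugs are within 20 mm of where they stood (z of red_plug_mid in the frame of small_ring between 0.013 and 0.033 m and horizontal distance between red_plug_mid and small_ring below 0.01 m and angle between red_plug_mid's own z axis and vertical below 0.18 rad and linear speed of red_plug below 0.02 m/s and distance of each of green_plug_mid, yellow_plug_mid from where it was at the start of the episode below 0.02 m); the robot touches nothing.
It fails at once if the red plug is dropped (falls faster than 0.6 m/s, not held; a fall of about 20 mm) (linear speed of red_plug above 0.6 m/s and contact force between red_plug and the fingers below 0.1 N).
It fails at once if the green or the yellow plug is lifted or knocked out of its hole (distance of any of green_plug_mid, yellow_plug_mid from where it was at the start of the episode above 0.04 m).
It also fails if it takes over 40 s, if anything falls off the work surface, if the arm or the gripper's body presses on something with over 40 N, if the wrist force passes 120 N, or if a joint passes its speed limit or range.

ROBOT

A 6-joint arm with a two-finger parallel gripper is mounted at the origin on the work surface. World frame = base frame: x ahead of the robot, y to its left, z up, the work surface at z = 0. Lengths are in mm, angles in degrees, forces in N, time in s.
With the tool pointing down it reaches from about 300 to 850 mm from the base axis. Payload 4.2 kg.
Tool frame: the origin (TCP) lies midway between the tips of the shut fingers; the grasp point (between the pads) lies 19 mm behind it (env.grip_point_offset is the distance from the TCP to the grasp point, in mm); z points along the fingers, x is the direction in which the jaws open and shut, and the axes are right-handed (so a half turn about z gives the same grasp; the last joint's range is limited). The gripper opens to 91 mm and grips with 3 to 60 N. Pads are 32 mm wide; open, the fingers measure 118 mm over their backs; the gripper's body (76 mm by 178 mm) begins 60 mm behind the grasp point.
Start: joints at [-66.75, 18.312, 89.639, -0, 72.044, -1.146], TCP at [237.508, -523.673, 213.976] pointing down, gripper open.
Joint ranges: [-177.97, 177.97], [-48.28, 115.42], [12.27, 149.76], [-77.06, 257.06], [2.81, 150.46], [-146.56, 146.56]. Speed limits (degrees/s): [147.25, 147.25, 180, 180, 180, 180].

INTERFACE

Orientations are given as [roll, pitch, yaw] about the fixed x, y, z axes, in that order (R = Rz(yaw) Ry(pitch) Rx(roll)).
In Python, from workcell import env gives the robot as it stands.
- The arm moves only by the shell command python3 -m pendant 'ROWS' [FORCE]. ROWS is JSON, a list of rows, each an object with "xyz": the shift along the tool's x, y, z in m, a list of three; "roll": the turn about the tool's z in degrees; "jaw": the closure, from 0 (fully open) to 1 (shut). A call has exactly 8 rows; each row is the pose to reach, as a shift and turn from the pose commanded when the call began, along the tool's axes at that moment; what a row does not reach only later rows make up. A row lasts 1/8 s, in which the tool goes at most 62.5 mm and 10.7 degrees, less where a joint would pass 70% of its speed; a pose out of reach is approached as far as the arm can. A call with a gripper value outside its range is refused whole. The fingers move at their own pace and stop on an object; FORCE is the grip in N (left out, the last holds). Time passes only in rows, so rows that repeat a pose let the fingers close, or fill a call up. It gives the time, the measured TCP pose, the force and the opening at its end, in the units of the state.
- env.state(): the state, without advancing time (a new reading comes with each control period).
- env.grab_frame(name): name is "side" or "top" or "wrist"; returns (picture, depth): 400x640x3 uint8, blue, green, red; 400x640 float32, mm along the optical axis (not along the pixel's ray), 0 where there is no reading.
- env.camera_params(name): a dict with "camera_matrix" (3x3 intrinsics, pixels), "D" ([k1, k2, p1, p2, k3] as OpenCV has them; the pictures are not rectified), "cam_to_world" (4x4, takes a point from camera to world coordinates); the wrist camera has in their place "hand_eye" (4x4, takes a point from camera to tool coordinates, whose origin is the TCP and whose axes are the tool frame's). Camera axes: x right, y up, looking along -z (the intrinsics and any distortion apply to the point x, -y, -z); pixel columns grow to the right and rows downward; lengths in mm; the calibration is good to about 2 mm. A picture is of the moment at which its call begins: read the wrist's pose just before it. camera_params takes no time and is no camera call.
- env.job_done(): hands the job in, once; it reports no verdict.
The state is a dict: "time_s": time; "qpos": joint angles; "qvel": joint speeds; "effort": joint torques, N m; "ee_pos": TCP position; "ee_rot": TCP orientation; "force": force on the tool from outside, world axes, zero at the start; "torque": the same for the moment, N m; "gripper_width": finger opening in mm.
Only numpy, scipy, OpenCV 4.12 (cv2) and the standard library are available. Lean on these libraries where they do the work, as an engineer would, in place of code of your own. Each camera call takes 0.05 s, during which the arm holds its last target. There are 200 camera calls.

## Working session

There is one attempt and no reset: what is moved stays moved. The work goes in short steps, Python scripts to look and compute and a shell command to move; the robot and the scene stay as the last step left them, time stands still between calls to the robot, and variables do not carry over. Pictures are saved under pics/ and viewed, about 8 in all and at most 12, crops included, and the job is handed in when it is done.

```bash
mkdir -p pics; cat > h.py <<'E'
import numpy as np, cv2
from workcell import env
from scipy.spatial.transform import Rotation as R
def grab(n):
    s=env.state(); im,d=env.grab_frame(n); p=env.camera_params(n)
    if n=='wrist':
        T=np.eye(4); T[:3,:3]=R.from_euler('xyz',s['ee_rot'],degrees=True).as_matrix(); T[:3,3]=s['ee_pos']
        M=T@np.array(p['hand_eye'])
    else: M=np.array(p['cam_to_world'])
    return im,d,np.array(p['camera_matrix']),np.array(p['D']),M
def cast(uv,K,D,M,z):
    q=cv2.undistortPoints(np.array(uv,float).reshape(-1,1,2),K,D).reshape(-1,2)
    v=np.c_[q[:,0],-q[:,1],-np.ones(len(q))]@M[:3,:3].T
    return M[:3,3]+v*((z-M[2,3])/v[:,2:])
def cloud(d,K,D,M,mask):
    r,c=np.nonzero(mask&(d>0)); q=cv2.undistortPoints(np.c_[c,r].astype(float).reshape(-1,1,2),K,D).reshape(-1,2)
    z=d[r,c]; return np.c_[q[:,0]*z,-q[:,1]*z,-z]@M[:3,:3].T+M[:3,3]
E
python3 - <<'E'
from h import *
print(env.state())
ims=[]
for n in ['side','top']:
    im,d,K,D,M=grab(n); print(n,M.round(2).tolist(),K[0,0],D); ims.append(im); np.savez(f'{n}.npz',im=im,d=d,K=K,D=D,M=M)
    cv2.imwrite(f'pics/{n}.png',im)
E
```

```text
{'time_s': 0.0, 'qpos': array([-6.67488566e+01,  1.83518521e+01,  8.97060959e+01, -1.53218412e-03,
        7.20445066e+01, -1.14382014e+00]), 'qvel': array([-0.05821228, -0.10824495, -0.09500093,  0.08181516,  0.04991387,
       -0.11156875]), 'effort': array([-1.21140372e-03, -4.12459731e+01, -2.31971204e+01,  7.24171568e-02,
        4.57387569e-02, -1.30706981e-04]), 'ee_pos': array([ 237.30068338, -523.19207832,  213.12027646]), 'ee_rot': array([-1.79999411e+02,  1.02463267e-01, -6.56045623e+01]), 'force': array([-0.00150744, -0.2953755 , -0.10747878]), 'torque': array([ 0.0317696 ,  0.04788558, -0.03552839]), 'gripper_width': 90.96040366752321}
side [[-0.92, 0.29, -0.25, 281.72], [-0.38, -0.73, 0.57, 619.69], [-0.02, 0.62, 0.79, 813.42], [0.0, 0.0, 0.0, 1.0]] 431.6455623009493 [-0.08952817  0.          0.          0.          0.        ]
top [[0.0, 0.99, -0.17, 343.92], [-1.0, 0.01, 0.04, 91.69], [0.04, 0.17, 0.99, 1078.08], [0.0, 0.0, 0.0, 1.0]] 403.518848349654 [-0.0677298  0.         0.         0.         0.       ]
```

View pics/top.png

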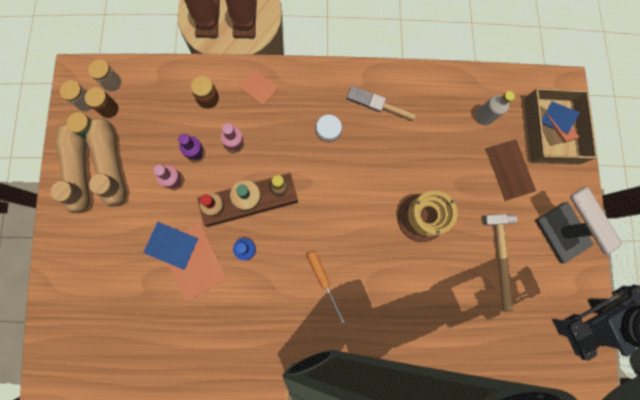

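View pics/side.png

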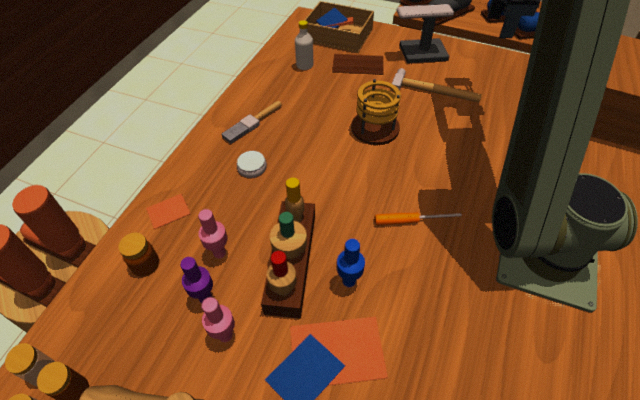

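The top view shows the red plug at the left end of the rack (207,201), green at (245,192), yellow at (278,184) and the gauge at (432,213). The side view agrees, with red at (279,265) and the gauge at (378,103). Next I'll measure them.

```bash
python3 - <<'E'
from h import *
box={'top':{'red':(195,190,222,215),'green':(232,180,256,202),'yel':(268,172,290,194)},'side':{'red':(265,248,295,280),'green':(275,208,300,240),'yel':(282,175,305,208)}}
hue={'red':[(0,8),(172,180)],'green':[(60,95)],'yel':[(18,32)]}
for n in ['top','side']:
    f=np.load(n+'.npz'); im,d,K,D,M=[f[k] for k in ('im','d','K','D','M')]
    hsv=cv2.cvtColor(im,cv2.COLOR_BGR2HSV)
    for c,(a,b,e,g) in box[n].items():
        m=np.zeros(d.shape,bool); h=hsv[b:g,a:e,0]; ok=np.zeros(h.shape,bool)
        for lo,hi in hue[c]: ok|=(h>=lo)&(h<=hi)
        m[b:g,a:e]=ok&(hsv[b:g,a:e,1]>150)
        P=cloud(d,K,D,M,m); t=P[P[:,2]>158]
        print(n,c,m.sum(),len(t),'max z',P[:,2].max().round(1),'top mid',((t.min(0)+t.max(0))/2).round(1),t.mean(0).round(1),np.ptp(t,axis=0).round(1))
    # gauge ring, top
    m=np.zeros(d.shape,bool); 
    if n=='top': m[180:250,395:470]=1
    else: m[70:140,345:410]=1
    P=cloud(d,K,D,M,m)
    for lo,hi in ((112,124),(88,98),(62,73)):
        t=P[(P[:,2]>lo)&(P[:,2]<hi)]
        A=np.c_[2*t[:,:2],np.ones(len(t))]; s=np.linalg.lstsq(A,(t[:,:2]**2).sum(1),rcond=None)[0]
        print(n,'ring',lo,len(t),t[:,:2].min(0).round(1),t[:,:2].max(0).round(1),'fit',s[:2].round(1),np.sqrt(s[2]+s[0]**2+s[1]**2).round(1))
    # rack and neighbours' direction
s=env.state()
E
```

```text
top red 138 116 max z 170.3 top mid [496.2 296.3 164.2] [495.  295.7 165.5] [26.4 27.5 12.2]Traceback (most recent call last):
  File "<stdin>", line 11, in <module>
  File "h.py", line 16, in cloud
    r,c=np.nonzero(mask&(d>0)); q=cv2.undistortPoints(np.c_[c,r].astype(float).reshape(-1,1,2),K,D).reshape(-1,2)
                                  ~~~~~~~~~~~~~~~~~~~^^^^^^^^^^^^^^^^^^^^^^^^^^^^^^^^^^^^^^^^^^^^^^
cv2.error: OpenCV(4.12.0) /io/opencv/modules/calib3d/src/undistort.dispatch.cpp:347: error: (-215:Assertion failed) CV_IS_MAT(_src) && CV_IS_MAT(_dst) && (_src->rows == 1 || _src->cols == 1) && (_dst->rows == 1 || _dst->cols == 1) && _src->cols + _src->rows - 1 == _dst->rows + _dst->cols - 1 && (CV_MAT_TYPE(_src->type) == CV_32FC2 || CV_MAT_TYPE(_src->type) == CV_64FC2) && (CV_MAT_TYPE(_dst->type) == CV_32FC2 || CV_MAT_TYPE(_dst->type) == CV_64FC2) in function 'cvUndistortPointsInternal'
```

```bash
python3 - <<'E'
from h import *
box={'top':{'red':(195,190,222,215),'green':(232,180,256,202),'yel':(268,172,290,194)},'side':{'red':(265,248,295,280),'green':(275,208,300,240),'yel':(282,175,305,208)}}
for n in ['top','side']:
    f=np.load(n+'.npz'); im,d,K,D,M=[f[k] for k in ('im','d','K','D','M')]
    for c,(a,b,e,g) in box[n].items():
        m=np.zeros(d.shape,bool); m[b:g,a:e]=1
        P=cloud(d,K,D,M,m); t=P[P[:,2]>160]
        print(n,c,len(t),'max z',P[:,2].max().round(1),'mid',((t.min(0)+t.max(0))/2).round(1),t.mean(0).round(1),np.ptp(t,axis=0).round(1))
    m=np.zeros(d.shape,bool)
    if n=='top': m[180:250,395:470]=1
    else: m[70:140,345:410]=1
    P=cloud(d,K,D,M,m)
    for lo,hi in ((114,130),(88,98),(62,73)):
        t=P[(P[:,2]>lo)&(P[:,2]<hi)]
        A=np.c_[2*t[:,:2],np.ones(len(t))]; s=np.linalg.lstsq(A,(t[:,:2]**2).sum(1),rcond=None)[0]
        print(n,'ring',lo,len(t),((t[:,:2].min(0)+t[:,:2].max(0))/2).round(1),np.ptp(t[:,:2],axis=0).round(1),'fit',s[:2].round(1),np.sqrt(s[2]+s[0]**2+s[1]**2).round(1))
E
```

```text
top red 116 max z 170.3 mid [494.8 296.3 166. ] [494.6 296.  165.6] [27.7 27.5  8.7]
top green 113 max z 170.1 mid [517.9 215.7 165.1] [517.7 215.8 165.7] [26.1 25.4 10. ]
top yel 110 max z 169.4 mid [542.2 133.4 164.9] [541.2 134.2 165.4] [26.5 25.4  9.1]
top ring 114 658 [ 478.8 -251.6] [104.4 109.4] fit [ 478.4 -250.2] 48.0
top ring 88 469 [ 474.2 -248.7] [ 96.4 105. ] fit [ 476.8 -245.6] 43.6
top ring 62 378 [ 474.7 -243.4] [98.2 93.3] fit [ 474.5 -240.1] 38.6
side red 192 max z 169.7 mid [496.6 297.6 165. ] [496.2 299.7 165.7] [26.6 28.8  9.5]
side green 163 max z 169.4 mid [520.8 216.3 164.8] [519.6 218.  165.9] [27.  28.8  9.3]
side yel 137 max z 169.2 mid [543.6 135.9 164.7] [542.8 137.  165.8] [27.3 26.2  9. ]
side ring 114 519 [ 478.4 -249.3] [108.7 112.4] fit [ 478.7 -248.4] 48.6
side ring 88 498 [ 479.1 -250.2] [108.8 112.3] fit [ 479.  -247.2] 45.7
side ring 62 392 [ 477.9 -248.8] [106.2 109. ] fit [ 479.2 -245.9] 45.4
```

```bash
python3 -m pendant '[{"xyz":[0,0,-0.06],"roll":-10,"jaw":0.3},{"xyz":[-0.02,-0.045,-0.106],"roll":-20,"jaw":0.3},{"xyz":[-0.04,-0.095,-0.106],"roll":-30,"jaw":0.3},{"xyz":[-0.065,-0.145,-0.106],"roll":-40,"jaw":0.3},{"xyz":[-0.09,-0.195,-0.106],"roll":-50,"jaw":0.3},{"xyz":[-0.11,-0.245,-0.106],"roll":-60,"jaw":0.3},{"xyz":[-0.13,-0.29,-0.106],"roll":-70,"jaw":0.3},{"xyz":[-0.15,-0.333,-0.106],"roll":-80,"jaw":0.3}]' 20
python3 - <<'E'
from h import *
im,d,K,D,M=grab('wrist'); s=env.state(); print(s['ee_pos'],s['ee_rot'],s['gripper_width'],s['qpos'].round(1))
print(M.round(2).tolist())
np.savez('w1.npz',im=im,d=d,K=K,D=D,M=M); cv2.imwrite('pics/w1.png',im)
E
```

```text
time_s: 1.1
ee_pos: [479.6, -248.0, 319.6]
ee_rot: [-180.0, 0.0, 14.7]
force: [-0.1, -0.3, -0.1]
gripper_width: 63.9
[ 482.95084325 -243.71912312  319.27905107] [-179.76319489   -0.21316538   15.19174401] 63.65041297768037 [-28.2  12.5  82.8   0.3  84.8 -43.4]
[[0.97, -0.24, -0.07, 457.66], [0.25, 0.93, 0.28, -166.9], [-0.0, -0.29, 0.96, 490.58], [0.0, 0.0, 0.0, 1.0]]
```

View pics/w1.png

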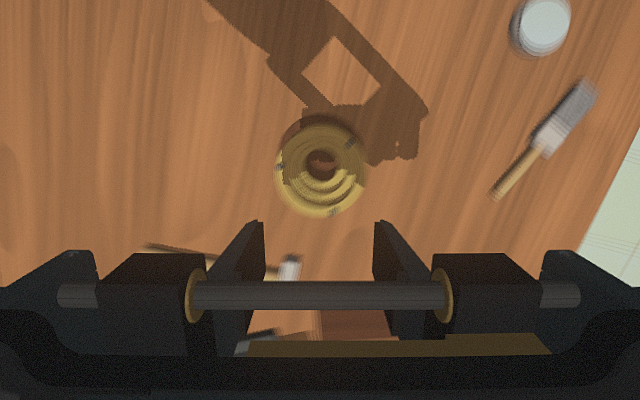

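The wrist view shows the gauge at about (320,165), blurred because the arm was still settling. I'll let it settle and measure again by number.

```bash
python3 -m pendant '[{"xyz":[0,0,0],"roll":0,"jaw":0.3},{"xyz":[0,0,0],"roll":0,"jaw":0.3},{"xyz":[0,0,0],"roll":0,"jaw":0.3},{"xyz":[0,0,0],"roll":0,"jaw":0.3},{"xyz":[0,0,0],"roll":0,"jaw":0.3},{"xyz":[0,0,0],"roll":0,"jaw":0.3},{"xyz":[0,0,0],"roll":0,"jaw":0.3},{"xyz":[0,0,0],"roll":0,"jaw":0.3}]'
cat > gauge.py <<'E'
from h import *
im,d,K,D,M=grab('wrist'); s=env.state(); print(s['ee_pos'],s['ee_rot'])
cv2.imwrite('pics/w2.png',im); np.savez('w2.npz',im=im,d=d,K=K,D=D,M=M)
m=np.zeros(d.shape,bool); m[80:250,230:420]=1
P=cloud(d,K,D,M,m)
for lo,hi in ((110,124),(88,99),(62,73)):
    t=P[(P[:,2]>lo)&(P[:,2]<hi)]
    t=t[np.hypot(t[:,0]-478,t[:,1]+250)<70]
    print(lo,len(t),((t[:,:2].min(0)+t[:,:2].max(0))/2).round(1),np.ptp(t[:,:2],axis=0).round(1),cv2.minEnclosingCircle(t[:,:2].astype(np.float32)), np.median(t[:,2]))
E
python3 gauge.py
```

```text
time_s: 2.15
ee_pos: [478.8, -249.5, 320.0]
ee_rot: [180.0, -0.0, 14.4]
force: [0.9, -0.3, -0.1]
gripper_width: 63.8
[ 478.83078752 -249.45425057  319.96534837] [1.79995652e+02 3.16669809e-04 1.44015640e+01]
110 2686 [ 478.6 -249.9] [109.3 108.8] ((478.49383544921875, -250.1123046875), 54.91867446899414) 120.13287494934289
88 1716 [ 477.2 -246.8] [ 92.6 102.8] ((477.38037109375, -246.65826416015625), 52.17085266113281) 95.25108615595815
62 1209 [ 472.9 -242. ] [81.1 93.2] ((476.5628662109375, -240.7517852783203), 48.30275344848633) 70.24944032559455
```

```bash
python3 -m pendant '[{"xyz":[0.015,-0.05,0],"roll":0,"jaw":0.3},{"xyz":[0.03,-0.1,0],"roll":0,"jaw":0.3},{"xyz":[0.045,-0.15,0],"roll":0,"jaw":0.3},{"xyz":[0.06,-0.2,0],"roll":0,"jaw":0.3},{"xyz":[0.075,-0.25,0],"roll":0,"jaw":0.3},{"xyz":[0.09,-0.3,0],"roll":0,"jaw":0.3},{"xyz":[0.105,-0.355,0],"roll":0,"jaw":0.3},{"xyz":[0.12,-0.41,0],"roll":0,"jaw":0.3}]'
python3 -m pendant '[{"xyz":[0.015,-0.055,0],"roll":0,"jaw":0.3},{"xyz":[0.025,-0.09,0],"roll":0,"jaw":0.3},{"xyz":[0.0323,-0.1149,0],"roll":0,"jaw":0.3},{"xyz":[0.0323,-0.1149,0],"roll":0,"jaw":0.3},{"xyz":[0.0323,-0.1149,0],"roll":0,"jaw":0.3},{"xyz":[0.0323,-0.1149,0],"roll":0,"jaw":0.3},{"xyz":[0.0323,-0.1149,0],"roll":0,"jaw":0.3},{"xyz":[0.0323,-0.1149,0],"roll":0,"jaw":0.3}]'
python3 - <<'E'
from h import *
im,d,K,D,M=grab('wrist'); s=env.state(); print(s['ee_pos'],s['ee_rot'],s['qpos'].round(1))
cv2.imwrite('pics/w3.png',im)
P=cloud(d,K,D,M,np.ones(d.shape,bool))
for c,x,y in (('red',495.8,296.8),('green',519,216),('pink',480,370)):
    t=P[(P[:,2]>(161 if c!='pink' else 130))&(P[:,2]<172)&(np.hypot(P[:,0]-x,P[:,1]-y)<32)]
    if len(t): print(c,len(t),((t.min(0)+t.max(0))/2).round(1),t.mean(0).round(1),np.ptp(t,axis=0).round(1))
E
```

```text
time_s: 3.2
ee_pos: [493.0, 179.3, 320.1]
ee_rot: [180.0, -0.0, 14.4]
force: [0.6, 0.1, 0.6]
gripper_width: 64.1
time_s: 4.2
ee_pos: [495.9, 296.2, 320.1]
ee_rot: [180.0, -0.0, 14.4]
force: [-0.4, -0.6, 0.3]
gripper_width: 63.9
[495.90364708 296.371912   320.06432095] [ 1.79996497e+02 -1.35234500e-02  1.43617905e+01] [29.7 16.  77.9 -0.  86.1 15.4]
red 519 [495.6 298.3 165.3] [495.5 299.  166. ] [27.2 27.   7.7]
green 437 [518.9 216.8 165. ] [518.6 217.9 165.8] [27.  27.2  7.3]
```

View pics/w3.png

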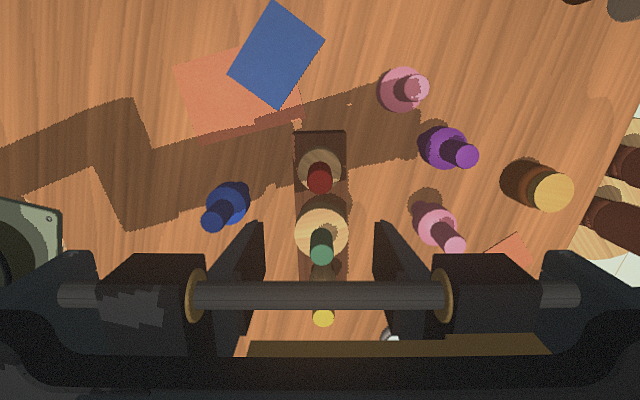

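The wrist view shows the red handle top at (320,180) and the green at (321,250). The fingers line up across the rack and nothing is near them. I'll descend and grip.

```bash
python3 -m pendant '[{"xyz":[0,-0.001,0.04],"roll":0,"jaw":0.3},{"xyz":[0,-0.001,0.08],"roll":0,"jaw":0.3},{"xyz":[0,-0.001,0.115],"roll":0,"jaw":0.3},{"xyz":[0,-0.001,0.145],"roll":0,"jaw":0.3},{"xyz":[0,-0.001,0.17],"roll":0,"jaw":0.3},{"xyz":[0,-0.001,0.189],"roll":0,"jaw":0.3},{"xyz":[0,-0.001,0.189],"roll":0,"jaw":0.3},{"xyz":[0,-0.001,0.189],"roll":0,"jaw":0.3}]'
python3 -m pendant '[{"xyz":[0,0,0],"roll":0,"jaw":0.5},{"xyz":[0,0,0],"roll":0,"jaw":0.65},{"xyz":[0,0,0],"roll":0,"jaw":0.8},{"xyz":[0,0,0],"roll":0,"jaw":1},{"xyz":[0,0,0],"roll":0,"jaw":1},{"xyz":[0,0,0],"roll":0,"jaw":1},{"xyz":[0,0,0],"roll":0,"jaw":1},{"xyz":[0,0,0],"roll":0,"jaw":1}]' 25
```

```text
time_s: 5.25
ee_pos: [496.1, 298.0, 131.8]
ee_rot: [-180.0, -0.1, 14.4]
force: [-0.8, -0.0, -0.5]
gripper_width: 63.7
time_s: 6.25
ee_pos: [495.7, 297.8, 131.0]
ee_rot: [-180.0, -0.0, 14.4]
force: [-0.9, 0.1, 1.1]
gripper_width: 27.2
```

```bash
python3 -m pendant '[{"xyz":[0,0,-0.01],"roll":0,"jaw":1},{"xyz":[0,0,-0.025],"roll":0,"jaw":1},{"xyz":[0,0,-0.05],"roll":0,"jaw":1},{"xyz":[0,0,-0.08],"roll":0,"jaw":1},{"xyz":[0,0,-0.115],"roll":0,"jaw":1},{"xyz":[0,0,-0.15],"roll":0,"jaw":1},{"xyz":[0,0,-0.175],"roll":0,"jaw":1},{"xyz":[0,0,-0.19],"roll":0,"jaw":1}]'
python3 - <<'E'
from h import *
for n in ('side','wrist'):
    im,d,K,D,M=grab(n); cv2.imwrite(f'pics/{n}4.png',im)
    np.savez(f'{n}4.npz',im=im,d=d,K=K,D=D,M=M)
s=env.state(); print(s['ee_pos'],s['force'],s['gripper_width'])
f=np.load('side4.npz'); P=cloud(f['d'],f['K'],f['D'],f['M'],np.ones((400,640),bool))
t=P[(np.hypot(P[:,0]-495.7,P[:,1]-297.8)<45)&(P[:,2]>180)&(P[:,2]<306)]
for z in range(190,306,10):
    q=t[(t[:,2]>=z)&(t[:,2]<z+10)]
    if len(q): print(z,len(q),q.min(0).round(),q.max(0).round())
for c,x,y in (('green',519,216),('yellow',543,135)):
    t=P[(P[:,2]>161)&(P[:,2]<172)&(np.hypot(P[:,0]-x,P[:,1]-y)<32)]; print(c,((t.min(0)+t.max(0))/2).round(1))
E
```

```text
time_s: 7.25
ee_pos: [495.7, 297.8, 323.2]
ee_rot: [-180.0, -0.2, 14.4]
force: [-0.2, -0.8, -0.8]
gripper_width: 27.3
[496.06826605 298.02218681 322.94307421] [ 0.78162873  0.27308904 -1.89562949] 27.427978660397265
210 18 [484. 299. 210.] [506. 312. 220.]
220 58 [483. 291. 220.] [509. 312. 230.]
230 60 [483. 295. 230.] [506. 312. 240.]
240 19 [483. 299. 240.] [500. 315. 250.]
250 9 [481. 309. 250.] [496. 319. 259.]
260 26 [471. 292. 260.] [512. 324. 270.]
270 134 [470. 285. 270.] [515. 325. 280.]
280 124 [470. 293. 280.] [520. 325. 290.]
290 215 [470. 274. 290.] [522. 325. 300.]
300 323 [471. 278. 300.] [519. 324. 306.]
green [512.7 212.8 164.8]
yellow [539.8 138.8 165.2]
```

View pics/side4.png

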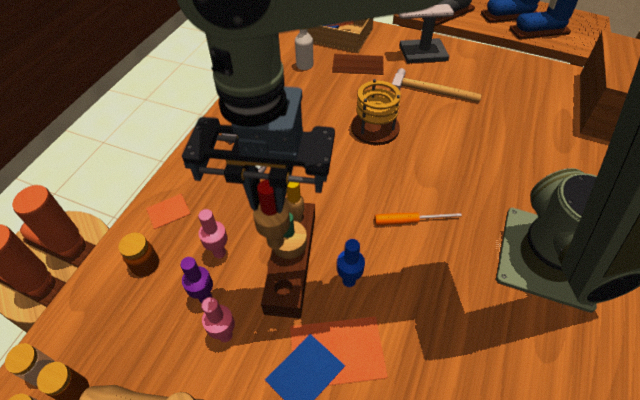

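The plug hangs upright in the gripper at about (270,215), its hole is empty, and green and yellow are still standing. I'll carry it to the gauge.

```bash
python3 -m pendant '[{"xyz":[-0.006,0.02,0],"roll":0,"jaw":1},{"xyz":[-0.0175,0.06,0],"roll":0,"jaw":1},{"xyz":[-0.032,0.11,0],"roll":0,"jaw":1},{"xyz":[-0.0465,0.16,0],"roll":0,"jaw":1},{"xyz":[-0.061,0.21,0],"roll":0,"jaw":1},{"xyz":[-0.0755,0.26,0],"roll":0,"jaw":1},{"xyz":[-0.09,0.31,0],"roll":0,"jaw":1},{"xyz":[-0.1045,0.36,0],"roll":0,"jaw":1}]'
python3 -m pendant '[{"xyz":[-0.0145,0.05,0],"roll":0,"jaw":1},{"xyz":[-0.029,0.1,0],"roll":0,"jaw":1},{"xyz":[-0.04,0.14,0],"roll":0,"jaw":1},{"xyz":[-0.0483,0.1663,0],"roll":0,"jaw":1},{"xyz":[-0.0483,0.1663,0],"roll":0,"jaw":1},{"xyz":[-0.0483,0.1663,0],"roll":0,"jaw":1},{"xyz":[-0.0483,0.1663,0],"roll":0,"jaw":1},{"xyz":[-0.0483,0.1663,0],"roll":0,"jaw":1}]'
cat > chk.py <<'E'
from h import *
import sys
f={}
for n in ('side','wrist'):
    im,d,K,D,M=grab(n); f[n]=(im,d,K,D,M)
s=env.state(); print(s['ee_pos'],s['force'],s['gripper_width'])
im=np.vstack([cv2.resize(f['side'][0][0:190,270:490],None,fx=2.5,fy=2.0*1.25)[:300],cv2.resize(f['wrist'][0][60:280,160:480],(550,280))])
cv2.imwrite(f'pics/{sys.argv[1]}.png',im)
im,d,K,D,M=f['side']; P=cloud(d,K,D,M,np.ones(d.shape,bool))
t=P[(np.hypot(P[:,0]-478.6,P[:,1]+250)<40)&(P[:,2]>125)]
for z in range(180,300,10):
    q=t[(t[:,2]>=z)&(t[:,2]<z+10)]
    if len(q)>5: print(z,len(q),q.min(0).round(1),q.max(0).round(1))
E
python3 chk.py c5
```

```text
time_s: 8.35
ee_pos: [482.1, -79.3, 319.7]
ee_rot: [-180.0, 0.1, 14.4]
force: [1.0, -0.3, -1.6]
gripper_width: 27.4
time_s: 9.35
ee_pos: [478.4, -249.2, 321.1]
ee_rot: [180.0, -0.0, 14.5]
force: [-0.1, -0.8, -0.9]
gripper_width: 27.0
[ 478.51066736 -249.44408428  321.08808304] [ 0.32256037  0.20783255 -0.27961087] 27.38180419208738
210 36 [ 466.4 -248.   210. ] [ 492.5 -235.7  219.9]
220 37 [ 466.5 -251.5  220.5] [ 489.5 -234.6  229.7]
230 38 [ 466.3 -251.5  230.2] [ 491.3 -235.8  239.7]
240 27 [ 462.7 -242.8  240.4] [ 489.2 -231.5  249.5]
250 37 [ 460.1 -244.3  250.4] [ 498.3 -223.9  259.5]
260 55 [ 452.8 -249.6  260.7] [ 501.1 -221.2  270. ]
270 99 [ 452.1 -254.9  270. ] [ 506.5 -220.3  280. ]
280 92 [ 452.6 -251.   280.2] [ 502.1 -220.5  289.9]
290 151 [ 452.3 -268.4  290.2] [ 506.  -219.6  300. ]
```

View pics/c5.png

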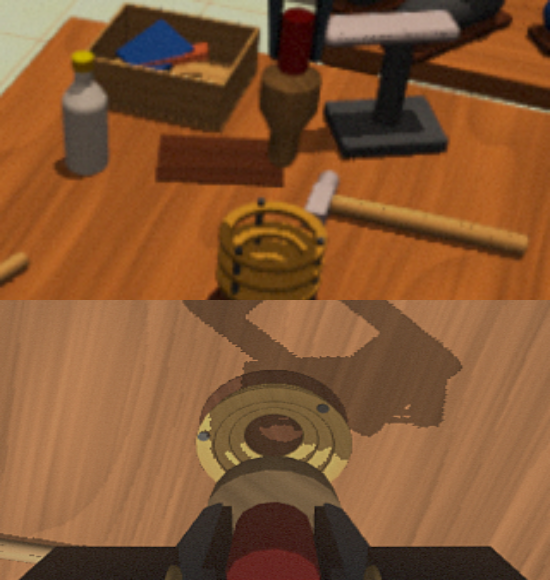

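The plug hangs upright over the gauge. In the upper crop the nose is at (282,160) above the rings at (270,235). The measured axis is within about 1 mm of the gauge axis, so I'll lower it.

```bash
python3 -m pendant '[{"xyz":[0,0.0005,0.02],"roll":0,"jaw":1},{"xyz":[0,0.0005,0.05],"roll":0,"jaw":1},{"xyz":[0,0.0005,0.08],"roll":0,"jaw":1},{"xyz":[0,0.0005,0.1],"roll":0,"jaw":1},{"xyz":[0,0.0005,0.115],"roll":0,"jaw":1},{"xyz":[0,0.0005,0.13],"roll":0,"jaw":1},{"xyz":[0,0.0005,0.13],"roll":0,"jaw":1},{"xyz":[0,0.0005,0.13],"roll":0,"jaw":1}]'
python3 -m pendant '[{"xyz":[0,0,0.006],"roll":0,"jaw":1},{"xyz":[0,0,0.014],"roll":0,"jaw":1},{"xyz":[0,0,0.022],"roll":0,"jaw":1},{"xyz":[0,0,0.03],"roll":0,"jaw":1},{"xyz":[0,0,0.038],"roll":0,"jaw":1},{"xyz":[0,0,0.046],"roll":0,"jaw":1},{"xyz":[0,0,0.052],"roll":0,"jaw":1},{"xyz":[0,0,0.052],"roll":0,"jaw":1}]'
python3 chk.py c6
```

```text
time_s: 10.45
ee_pos: [479.0, -250.8, 191.6]
ee_rot: [179.9, -0.1, 14.4]
force: [0.1, -0.7, -0.3]
gripper_width: 27.3
time_s: 11.45
ee_pos: [478.3, -250.4, 138.4]
ee_rot: [-180.0, 0.0, 14.4]
force: [0.1, 0.3, -0.9]
gripper_width: 27.5
[ 478.72892176 -250.61887955  139.09737114] [-0.16555817  0.48799312 -1.69675798] 27.34867190731675
180 38 [ 448.8 -265.9  180.3] [ 499.7 -224.7  189.8]
190 53 [ 448.  -264.1  190.2] [ 499.9 -226.2  200. ]
200 29 [ 449.2 -258.5  200. ] [ 499.4 -225.5  208.8]
220 7 [ 461.9 -260.7  221.9] [ 487.1 -212.5  229.5]
230 60 [ 438.8 -267.6  230.7] [ 511.2 -210.8  239.8]
240 120 [ 442.  -265.9  240.2] [ 518.3 -213.   250. ]
250 139 [ 441.  -270.1  250. ] [ 516.7 -216.7  259.9]
260 119 [ 441.  -267.9  260. ] [ 516.9 -219.1  269.9]
270 101 [ 440.  -261.4  270.1] [ 499.9 -220.1  280. ]
280 105 [ 440.7 -240.2  280.3] [ 489.7 -219.2  289.8]
290 91 [ 441.8 -239.7  290.1] [ 491.3 -220.9  299.8]
```

View pics/c6.png

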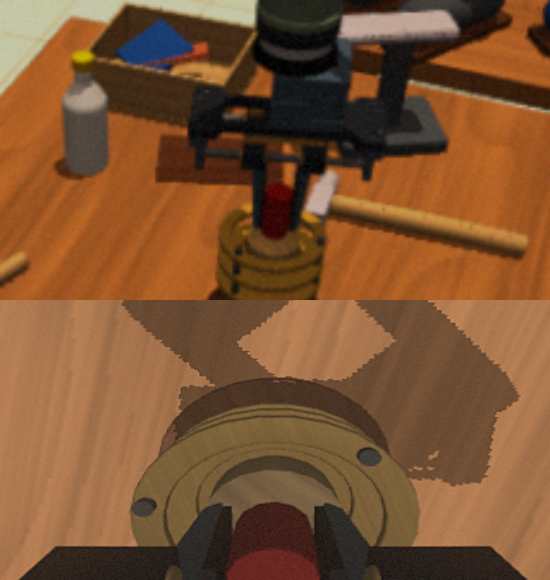

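The plug is inside the rings and centred, still held about 6 mm above its seat. I'll lower it slowly to contact.

```bash
python3 -m pendant '[{"xyz":[0,0,0.001],"roll":0,"jaw":1},{"xyz":[0,0,0.002],"roll":0,"jaw":1},{"xyz":[0,0,0.003],"roll":0,"jaw":1},{"xyz":[0,0,0.004],"roll":0,"jaw":1},{"xyz":[0,0,0.005],"roll":0,"jaw":1},{"xyz":[0,0,0.006],"roll":0,"jaw":1},{"xyz":[0,0,0.006],"roll":0,"jaw":1},{"xyz":[0,0,0.006],"roll":0,"jaw":1}]' 10
```

```text
time_s: 12.55
ee_pos: [478.7, -250.5, 133.0]
ee_rot: [180.0, -0.0, 14.4]
force: [0.4, -0.2, -1.1]
gripper_width: 27.2
```

```bash
python3 -m pendant '[{"xyz":[0,0,0.0005],"roll":0,"jaw":1},{"xyz":[0,0,0.001],"roll":0,"jaw":1},{"xyz":[0,0,0.0015],"roll":0,"jaw":1},{"xyz":[0,0,0.002],"roll":0,"jaw":1},{"xyz":[0,0,0.002],"roll":0,"jaw":1},{"xyz":[0,0,0.002],"roll":0,"jaw":1},{"xyz":[0,0,0.002],"roll":0,"jaw":1},{"xyz":[0,0,0.002],"roll":0,"jaw":1}]' 10
```

```text
time_s: 13.55
ee_pos: [479.0, -250.7, 132.1]
ee_rot: [179.9, -0.1, 14.4]
force: [0.9, 1.1, 5.4]
gripper_width: 27.4
```

It has made contact, with 5.4 N upward. Next I'll release slowly, part way only to clear the posts, and retreat straight up.

```bash
python3 -m pendant '[{"xyz":[0,0,0],"roll":0,"jaw":0.68},{"xyz":[0,0,0],"roll":0,"jaw":0.65},{"xyz":[0,0,0],"roll":0,"jaw":0.6},{"xyz":[0,0,0],"roll":0,"jaw":0.55},{"xyz":[0,0,0],"roll":0,"jaw":0.5},{"xyz":[0,0,0],"roll":0,"jaw":0.5},{"xyz":[0,0,0],"roll":0,"jaw":0.5},{"xyz":[0,0,0],"roll":0,"jaw":0.5}]' 10
python3 -m pendant '[{"xyz":[0,0,-0.01],"roll":0,"jaw":0.5},{"xyz":[0,0,-0.03],"roll":0,"jaw":0.5},{"xyz":[0,0,-0.06],"roll":0,"jaw":0.5},{"xyz":[0,0,-0.1],"roll":0,"jaw":0.5},{"xyz":[0,0,-0.14],"roll":0,"jaw":0.5},{"xyz":[0,0,-0.17],"roll":0,"jaw":0.5},{"xyz":[0,0,-0.18],"roll":0,"jaw":0.5},{"xyz":[0,0,-0.18],"roll":0,"jaw":0.5}]'
python3 chk.py c7 | head -1; python3 - <<'E'
from h import *
for n in ('side','top','wrist'):
    im,d,K,D,M=grab(n); P=cloud(d,K,D,M,np.ones(d.shape,bool))
    for c,x,y in (('red',478.6,-250),('green',519,216),('yellow',543,135)):
        t=P[(P[:,2]>161)&(P[:,2]<176)&(np.hypot(P[:,0]-x,P[:,1]-y)<25)]
        if len(t): print(n,c,len(t),((t.min(0)+t.max(0))/2).round(1),np.median(t[:,2]).round(1))
E
```

```text
time_s: 14.55
ee_pos: [478.6, -250.5, 131.0]
ee_rot: [180.0, -0.0, 14.4]
force: [-0.4, 0.2, -0.3]
gripper_width: 45.9
time_s: 15.55
ee_pos: [478.5, -250.5, 311.1]
ee_rot: [180.0, -0.0, 14.4]
force: [0.3, 0.6, -1.4]
gripper_width: 45.6
[ 477.98295216 -250.20176646  309.57640351] [-0.30416525 -0.92508418 -0.9530053 ] 45.47095148810229
side red 89 [ 478.6 -248.2  166.1] 167.5
side green 155 [520.8 216.6 164.9] 166.2
side yellow 128 [543.5 135.4 165.3] 166.0
top red 111 [ 477.6 -249.5  166.1] 166.3
top green 113 [517.7 215.5 165.6] 165.6
top yellow 109 [541.8 133.4 166. ] 165.8
wrist red 560 [ 478.1 -250.4  165.4] 167.3
```

View pics/c7.png

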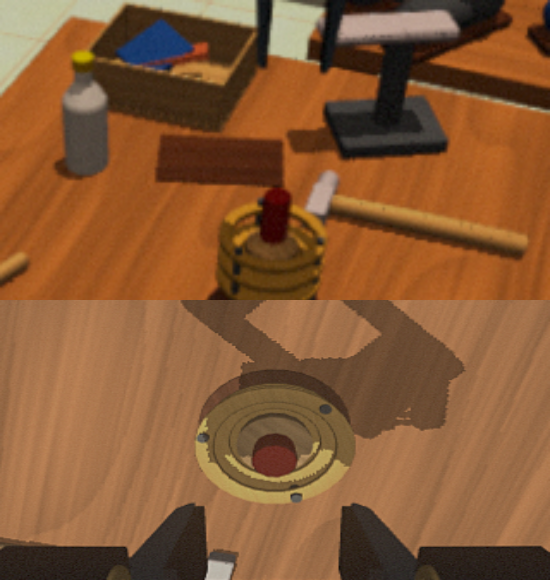

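The plug stands upright and centred in the gauge: handle at (277,215) in the side crop and (273,455) in the wrist crop. Its top is at about 167 mm against 168 expected. Handing in.

```bash
python3 -c "from workcell import env; print(env.job_done())"
```

```text
the job is handed in; nothing more can be done
None
```

I lifted the red plug straight out of the rack, carried it over its neighbours and lowered it while held through the rings until the smallest ring stopped it (5.4 N upward). I then opened the fingers part way and backed off straight up. The job was handed in about 16 s into the run; `env.job_done()` gives no verdict.

Last checks before handing in:
- **Red plug:** it stands upright. Its handle top is within about 2 mm of the gauge axis in all three cameras, at about 166–167.5 mm high (168 mm expected when seated).
- **Green and yellow plugs:** both are within about 1 mm of their starting positions in the side and top cameras.
- **Gripper:** it is about 140 mm above the plug and touching nothing.

**Reading that disagreed:** one side-camera measurement during the lift put green about 9 mm and yellow about 5 mm off. The raised plug was blocking part of that view, and the later readings did not repeat it.

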